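Turn a coded housing to the reader and nip it in the caliper

TASK

Take the tall turned housing and set it down upright on the checking station, in the engraved ring between the open caliper jaws, turned so that its code plate squarely faces the reader's window. Then slide the moving jaw gently up until the housing touches both jaws, and last press the trigger button on top of the reader, leaving the housing nipped, upright and facing the reader. Leave the plain collar and the loose tools where they lie.

Things in the scene. Friction and masses are not known exactly. Their poses are not given: they have to be found in the camera images.
- housing: bare aluminium cylinder, 44 mm diameter, 90 mm tall, 0.18 to 0.35 kg, standing loose on the bench. Origin: centre of its underside; z up its axis; x points out through its code plate, which is white with a dark dot code, 17 mm wide, 30 mm tall, 25 to 55 mm above the foot, nearly flush. A dark radial slot (13 x 5 mm) on the top face lies on the plate's side.
- mark (a point): centre of the code plate on the housing's side, 22 mm from the axis, 40 mm above the foot
- station: checking station fixed to the bench: grey base plate (x -70 to +140, y -130 to +150, 10 mm thick) with caliper jaws and reader. Origin at bench height right below the centre of the engraved ring (52 mm diameter) where the housing shall stand. +x: from ring to reader, +y: from fixed to moving jaw. Jaw faces: flat, 40 mm wide (x -20 to +20), up to 47 mm above the bench.
- fixed_jaw: fixed steel jaw of the caliper; its face looks to station +y at station y = -22 mm, so a housing that touches it in the ring's middle has its axis at station x = 0, y = 0. (This entry's origin coincides with the station's origin.)
- slide_jaw (a joint): moving jaw, m: 0 fully open, grows as it slides to station -y, towards the fixed jaw. Gap between the jaws = 84 mm minus this value, so the 44 mm housing is touched on both sides at 0.040 (range to 0.075). Starts at 0 to 0.016. About 2 N friction; stays where it is left.
- jaw_grip (a point): top centre of the moving jaw's upright thumb piece: a bar 24 mm along station x, 14 mm along y, rising 48 mm above its carriage to 73 mm above the bench; it stands 60 mm behind the jaw face and moves with the jaw. Pinch it along station x or push it.
- reader_window (a point): centre of the dark window of the reader, 84 mm from the ring's centre along station +x, 50 mm above the bench, looking to station -x. The reader is a grey block 50 x 66 mm (x 87 to 137 mm), 80 mm tall.
- trigger_top (a point): top of the round steel trigger button (24 mm diameter) on the reader's top, 112 mm from the ring's centre along station +x; moves down with it
- trigger (a joint): travel of the trigger, m: 0 released, 0.006 fully pressed (5 N spring, returns by itself); it reads from 0.004 on
- plain_collar: plain aluminium collar without any plate, 50 mm diameter, 45 mm tall, loose; a bystander. Origin under its centre. It and the housing may stand to either side of the station.
- pliers: loose pliers with red handles, 156 x 46 x 14 mm, bystander; origin under its centre
- tape_measure: loose tape measure, 88 x 74 x 40 mm, bystander; origin under its centre
- screwdriver: loose red and black screwdriver, 197 x 30 x 30 mm, bystander; origin under its centre
Not all that is in view belongs to the job. Leave any green or red look-alike of the housing alone.

How it is judged:
By the outcome, as a careful person would: the job done as asked, in the order asked, and still so for the second after the job is handed in, with the robot touching nothing.
It also fails if it takes over 54 s, if anything falls off the work surface, if the arm or the gripper's body presses on something with over 40 N, if the wrist force passes 120 N, or if a joint passes its speed limit or range.

ROBOT

A 7-joint arm with a two-finger parallel gripper is mounted at the origin on a cart in front of the work surface, level with it; the furniture and walls round the work are solid. World frame = base frame: x ahead of the robot, y to its left, z up, the work surface at z = 0. Lengths are in mm, angles in rad, forces in N, time in s.
With the tool pointing down it reaches from about 400 to 875 mm from the base axis. Payload 4.4 kg.
Tool frame: the origin (TCP) lies on the centre line of the jaws, within the pads' length; the fingertips stand 25 mm ahead of it and the grasp point (between the pads) lies 6 mm ahead of it (ctrl.finger_overhang is the distance from the TCP to the fingertips, in mm); z points along the fingers, y is the line along which they close (so a half turn about z gives the same grasp; the last joint's range is limited). The gripper opens to 85 mm and grips with 20 to 120 N. Pads are 22 mm wide; open, the fingers measure 114 mm over their backs; the gripper's body (76 mm by 85 mm) begins 54 mm behind the grasp point. The pads swing forward as they close: fully open they stand 13 mm farther back than shut.
Start: joints at [-1.407, 0.628, 0.038, 1.517, -0.027, 0.996, -0.02], TCP at [148.034, 632.932, 256.313] pointing down, gripper open.
Joint ranges: [-3.06, 3.06], [-0.37, 2.12], [-1.25, 1.32], [0.18, 2.47], [-1.1, 4.24], [0.23, 1.98], [-2.94, 2.94]. Speed limits (rad/s): [2.57, 2.57, 3.14, 3.14, 3.14, 3.14, 3.14].

INTERFACE

Orientations are given as [roll, pitch, yaw] about the fixed x, y, z axes, in that order (R = Rz(yaw) Ry(pitch) Rx(roll)).
In Python, from cell import ctrl gives the robot as it stands. The module is installed in compiled form; this text tells all that it offers.
- The arm moves only by the tool play_rows, never from a script. Its argument "targets" is a list of rows, each a list of 5 numbers: the closure, from 0 (fully open) to 1 (shut), then the shift along the tool's x, y, z in cm, then the turn about the tool's z in degrees. In form: [[gripper, dx, dy, dz, spin], ...]. A call has 1 to 10 rows; each row is the pose to reach, as a shift and turn from the pose commanded when the call began, along the tool's axes at that moment; what a row does not reach only later rows make up. A row lasts 1/10 s, in which the tool goes at most 50 mm and 8.59 degrees, less where a joint would pass 70% of its speed; a pose out of reach is approached as far as the arm can. A call with a gripper value outside its range is refused whole. The fingers move at their own pace and stop on an object; the grip force is fixed at half the most. Time passes only in rows, so rows that repeat a pose let the fingers close. It gives the time, the measured TCP pose, the force, the opening and the grip force at its end, in the units of the state.
- ctrl.read_state(): the state, without advancing time (a new reading comes with each control period).
- ctrl.get_image(name): name is "side" or "top"; returns (picture, depth): 480x640x3 uint8, red, green, blue; 480x640 float32, mm along the optical axis (not along the pixel's ray), 0 where there is no reading.
- ctrl.calibration(name): a dict with "vfov" (degrees; the focal length in pixels is half the picture's height over the tangent of half this angle, whatever the lens; pixels are square), "cx", "cy" (the principal point, pixels), "extrinsics" (4x4, takes a point from camera to world coordinates). Camera axes: x right, y down, z forward; pixel columns grow to the right and rows downward; lengths in mm; the calibration is good to about 2 mm. A picture is of the moment at which its call begins. calibration takes no time and is no camera call.
- ctrl.finish_job(): hands the job in; it is judged then, once.
Trained networks look in the newest picture that a camera, given by its name, has taken for a name from the list of things; names that differ only in an ending like _2 or _b are one class to them, and where a whole thing is asked for, a point or a joint stands for the part that bears it (a point fixed in the world has none). Each returns a list of dicts, best first, with "confidence" (0 to 1); they miss things now and then, are a little off and sometimes report something else, mostly with a low value. They report only what shows in the picture. A call takes as long as a camera call. They do not tell look-alikes from the thing itself.
- ctrl.search_frame(camera, name): "bbox" ([left, top, right, bottom] in pixels, round what is visible of it).
- ctrl.trace(camera, name): "pixels" (480x640 bool, what is visible of it) and "bbox" ([left, top, right, bottom] in pixels, round what is visible of it).
The state is a dict: "clock": time; "qpos": joint angles; "qd": joint speeds; "tau": joint torques, N m; "eef_pos": TCP position; "tool_rot": TCP orientation; "force": force on the tool from outside, world axes, zero at the start; "torque": the same for the moment, N m; "width": finger opening in mm; "gripper_force": force on a finger pad.
Only numpy, scipy, OpenCV 4.12 (cv2) and the standard library are available. Lean on these libraries where they do the work, as an engineer would, in place of code of your own. Each camera call takes 0.05 s, during which the arm holds its last target. There are 200 camera calls.

## Working session

There is one attempt and no reset: what is moved stays moved. The work goes in short steps, Python scripts to look and compute and a tool call to move; the robot and the scene stay as the last step left them, time stands still between calls to the robot, and variables do not carry over. Pictures are saved under pics/ and viewed, at most 10 in all, crops included, and the job is handed in when it is done.

Besides the shell and the picture viewer there is one more tool, called after "Request:" by a JSON object that holds its "method" and its "body", one argument or row to a line. play_rows: Moves the arm, as the interface text tells. Its arguments: {"type":"object","properties":{"targets":{"type":"array"}},"required":["targets"]}

```bash
mkdir -p pics; cat > h.py <<'E'
import numpy as np, cv2
from cell import ctrl
from scipy.spatial.transform import Rotation as R
def K(n):
    c=ctrl.calibration(n); return 240/np.tan(np.radians(c["vfov"])/2),c["cx"],c["cy"],np.array(c["extrinsics"])
def cloud(n,d):
    f,cx,cy,T=K(n); v,u=np.mgrid[:480,:640]
    p=np.stack([(u-cx)/f*d,(v-cy)/f*d,d],-1); return p@T[:3,:3].T+T[:3,3]
def shot(n,name):
    im,d=ctrl.get_image(n); cv2.imwrite(f"pics/{name}.png",im[...,::-1]); return im,d,cloud(n,d)
E
cat > a.py <<'E'
from h import *
s=ctrl.read_state(); print(s["clock"],s["eef_pos"],s["tool_rot"],s["width"],ctrl.finger_overhang)
for n in ("top","side"):
    im,d,P=shot(n,n+"0"); np.savez(f"{n}0.npz",im=im,d=d,P=P)
    print(n,np.round(K(n)[3][:3],2).tolist(),K(n)[:3])
    for t in ("housing","station","slide_jaw","trigger","reader_window","plain_collar","fixed_jaw"):
        try:
            for r in ctrl.trace(n,t)[:3]:
                m=r["pixels"]&(d>0); print(t,round(r["confidence"],2),r["bbox"],m.sum(),np.round(np.percentile(P[m],[2,50,98],axis=0)).tolist() if m.any() else '')
        except Exception as e: print(t,e)
E
python3 a.py
```

```text
0.0 [147.88648273 632.35407033 255.38015454] [-3.13966503e+00 -3.03324443e-05  2.91173918e+00] 85.26930403365472 25.0
top [[0.0, -0.99, 0.14, 397.76], [-1.0, -0.0, 0.0, 53.31], [-0.0, -0.14, -0.99, 1482.53]] (np.float64(622.2708572113221), 315.63692275168904, 234.93099332450706)
housing 0.81 [173.3, 284.1, 199.7, 305.9] 434 [[442.0, 341.0, 2.0], [462.0, 354.0, 87.0], [483.0, 379.0, 95.0]]
housing 0.7 [141.9, 250.4, 168.7, 274.2] 458 [[516.0, 408.0, 6.0], [535.0, 421.0, 87.0], [556.0, 448.0, 95.0]]
housing 0.58 [206.1, 257.9, 231.9, 279.0] 383 [[497.0, 257.0, 17.0], [515.0, 274.0, 88.0], [536.0, 297.0, 96.0]]
station 0.75 [261.6, 221.0, 381.1, 316.8] 10552 [[421.0, -83.0, 2.0], [523.0, 50.0, 10.0], [624.0, 186.0, 88.0]]
station 0.7 [318.2, 229.2, 328.1, 234.8] 72 [[590.0, 32.0, 96.0], [600.0, 42.0, 101.0], [609.0, 52.0, 107.0]]
slide_jaw 0.87 [263.6, 276.6, 296.0, 291.8] 494 [[472.0, 105.0, 18.0], [488.0, 139.0, 26.0], [507.0, 176.0, 75.0]]
slide_jaw 0.64 [170.2, 279.8, 196.1, 304.1] 430 [[443.0, 341.0, 9.0], [462.0, 356.0, 88.0], [484.0, 381.0, 95.0]]
trigger 0.51 [321.3, 230.1, 329.
[... 1148 characters left out ...]
 73.0]]
slide_jaw 0.6 [349.3, 350.2, 376.2, 386.1] 725 [[436.0, -313.0, 0.0], [452.0, -297.0, 42.0], [481.0, -268.0, 47.0]]
trigger 0.48 [312.6, 241.8, 324.8, 248.2] 86 [[585.0, 27.0, -0.0], [598.0, 37.0, 98.0], [704.0, 179.0, 104.0]]
reader_window 0.86 [229.1, 241.5, 357.0, 328.0] 6070 [[419.0, -88.0, 5.0], [516.0, 17.0, 11.0], [617.0, 175.0, 86.0]]
reader_window 0.32 [315.2, 243.4, 323.1, 249.8] 51 [[588.0, 28.0, 95.0], [596.0, 37.0, 100.0], [607.0, 46.0, 105.0]]
plain_collar 0.62 [351.2, 352.4, 375.6, 383.6] 712 [[435.0, -314.0, 4.0], [452.0, -297.0, 43.0], [480.0, -269.0, 47.0]]
fixed_jaw 0.65 [281.2, 277.6, 299.3, 300.2] 324 [[466.0, -20.0, 9.0], [482.0, 8.0, 28.0], [506.0, 18.0, 48.0]]
```

```bash
python3 - <<'E'
import cv2,numpy as np
t=cv2.imread("pics/top0.png");s=cv2.imread("pics/side0.png")
a=cv2.resize(t[200:330,130:390],(800,400),interpolation=cv2.INTER_CUBIC)
b=cv2.resize(s[190:340,200:380],None,fx=2.2,fy=2.2)
# second: housings zoomed
cv2.imwrite("pics/c1.png",a)
z=np.hstack([cv2.resize(x,(260,260),interpolation=cv2.INTER_CUBIC) for x in (t[275:315,165:205],t[245:285,135:175],t[250:290,200:240])])
w=cv2.resize(s[180:340,200:360],(300,300),interpolation=cv2.INTER_CUBIC)
w2=cv2.resize(s[190:270,190:310],(450,300),interpolation=cv2.INTER_CUBIC)
z2=np.hstack([w,w2]); z2=cv2.copyMakeBorder(z2,0,0,0,780-z2.shape[1],cv2.BORDER_CONSTANT)
cv2.imwrite("pics/c2.png",np.vstack([z,z2]))
E
```

```text
(no output)
```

View pics/c1.png

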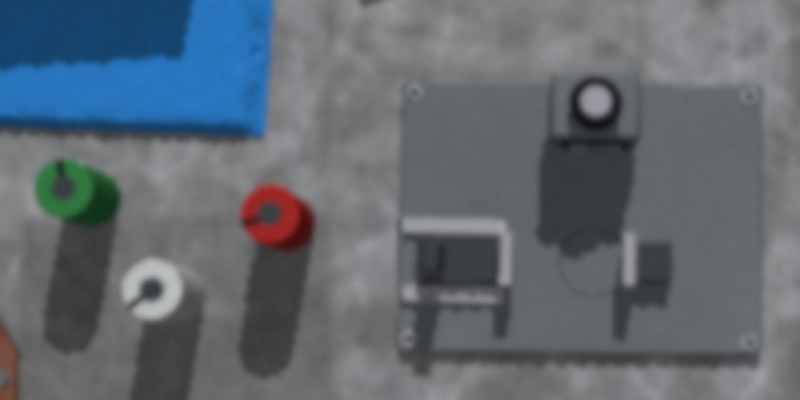

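View pics/c2.png

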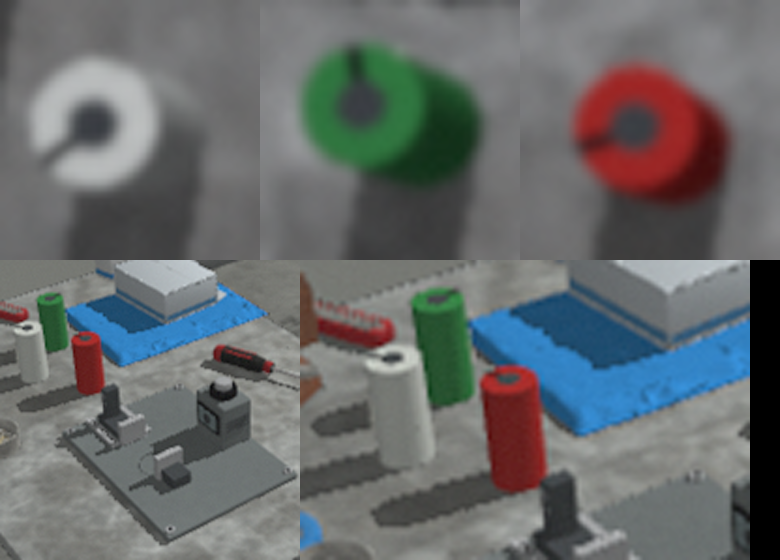

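```bash
cat > m.py <<'E'
from h import *
def proj_plane(n,uv,z):
    f,cx,cy,T=K(n); uv=np.atleast_2d(uv); r=np.c_[(uv[:,0]-cx)/f,(uv[:,1]-cy)/f,np.ones(len(uv))]@T[:3,:3].T
    return T[:3,3]+r*((z-T[2,3])/r[:,2])[:,None]
def housing(n,im,d,P,c0,ztop,yaw=True):
    g=im.astype(int); q=np.hypot(P[...,0]-c0[0],P[...,1]-c0[1])
    m=(P[...,2]>ztop-7)&(P[...,2]<ztop+10)&(q<30)
    cnt,_=cv2.findContours(cv2.dilate(m.astype('uint8'),np.ones((3,3)))*0+m.astype('uint8'),0,2)
    v,u=np.nonzero(m); W=proj_plane(n,np.c_[u,v],ztop)
    (c,r)=cv2.minEnclosingCircle(W[:,:2].astype('f4')); c=(W[:,:2].max(0)+W[:,:2].min(0))/2; c2=W[:,:2].mean(0)
    gg=g[v,u].max(1); w=W[:,:2]-c2; rr=np.hypot(*w.T); k=(rr>10)&(rr<18)
    a=np.arctan2(w[k,1],w[k,0]); wt=np.clip(np.percentile(gg[k],60)-gg[k]-15,0,None)
    ang=np.degrees(np.angle((wt*np.exp(1j*a)).sum())) if wt.sum() else None
    return c,c2,r,ang,np.median(P[m][:,2])
E
python3 - <<'E'
from m import *
z=np.load("top0.npz");im,d,P=z["im"],z["d"],z["P"]
print("H",housing("top",im,d,P,(462,356),90))
z2=np.load("side0.npz");print("Hside",housing("side",z2["im"],z2["d"],z2["P"],(462,356),90))
for n,zz in (("top",z),("side",z2)):
    P=zz["P"]; k=(np.abs(P[...,0]-523)<130)&(np.abs(P[...,1]-50)<170)&(P[...,2]>6.)&(P[...,2]<14)
    b=(np.abs(P[...,0]-400)<15)&(np.abs(P[...,1]-50)<100); print("bench z",np.median(P[b][:,2]))
    k=cv2.morphologyEx(k.astype('uint8'),cv2.MORPH_OPEN,np.ones((5,5)))
    v,u=np.nonzero(k); W=proj_plane(n,np.c_[u,v],10)[:,:2]
    rect=cv2.minAreaRect(W.astype('f4'));print(n,rect,np.median(P[k>0][:,2]))
    # trigger, thumb
    k=(np.hypot(P[...,0]-600,P[...,1]-42)<30)&(P[...,2]>88); v,u=np.nonzero(k);print("trig",P[k].mean(0),np.median(P[k][:,2]),P[k].max(0)-P[k].min(0))
    k=(np.hypot(P[...,0]-488,P[...,1]-165)<35)&(P[...,2]>60)&(P[...,2]<85); print("thumb",np.median(P[k],0),P[k].max(0),P[k].min(0))
E
```

```text
H (array([462.74933329, 361.08430946]), array([463.01695811, 361.97666501]), 22.40135383605957, np.float64(132.72988949564493), np.float64(89.39583975871824))
Hside (array([460.18810839, 356.52238653]), array([460.05717638, 356.7777051 ]), 27.29375457763672, np.float64(96.90233429109124), np.float64(89.45771915076739))
bench z 1482.5282780351233
top ((523.8023071289062, -42.05181121826172), (159.43936157226562, 81.632080078125), 12.527009010314941) 9.719031146760699
trig [599.56708098  41.02213235  95.24490965] 93.83768000153918 [39.39529262 36.17061503 20.39251006]
thumb [489.96895534 161.58898495  71.88782577] [501.51518615 167.681085    79.02862519] [478.3262373  155.97523864  62.12195024]
bench z 0.2199627499738881
side ((520.2296752929688, 48.11982727050781), (282.33807373046875, 211.5665283203125), 89.27275085449219) 10.065054015675742
trig [595.25897774  34.59615945  95.17103912] 93.40669069645594 [40.84245192 40.5801748  16.24836985]
thumb [485.62841098 156.68146662  69.29045663] [500.73352978 167.18470665  75.8093746 ] [474.18940129 150.69448935  60.14585972]
```

```bash
python3 - <<'E'
from m import *
for n in ("top","side"):
    zz=np.load(n+"0.npz"); im,d,P=zz["im"],zz["d"],zz["P"]
    for y in (-70,30,120): 
        k=(np.abs(P[...,0]-440)<8)&(np.abs(P[...,1]-y)<8)&(d>0); print(n,y,np.median(P[k][:,2]) if k.any() else None)
    k=(np.abs(P[...,0]-523)<130)&(np.abs(P[...,1]-50)<170)&(P[...,2]>5)&(P[...,2]<115)&(d>0)
    k=cv2.morphologyEx(k.astype('uint8'),cv2.MORPH_OPEN,np.ones((3,3)))
    v,u=np.nonzero(k); W=proj_plane(n,np.c_[u,v],10)[:,:2]
    print("z5 rect",cv2.minAreaRect(W.astype('f4')))
    # rectify a patch at z=10 to 1mm/px: for Hough of ring and edges
    f,cx,cy,T=K(n); X,Y=np.mgrid[680:380:-0.5,220:-120:-0.5]; Ti=np.linalg.inv(T)
    q=np.stack([X,Y,0*X+10,0*X+1],-1)@Ti.T; 
    r=cv2.remap(im,(q[...,0]/q[...,2]*f+cx).astype('f4'),(q[...,1]/q[...,2]*f+cy).astype('f4'),cv2.INTER_CUBIC)
    cv2.imwrite(f"pics/rect_{n}.png",r[...,::-1])
a=cv2.imread("pics/rect_top.png");b=cv2.imread("pics/rect_side.png");
cv2.imwrite("pics/rect.png",cv2.resize(np.hstack([a,b]),(800,353)))
E
```

```text
top -70 9.293510113743423
top 30 9.4472641517998
top 120 9.118520831183787
z5 rect ((527.1576538085938, 51.87895965576172), (216.36671447753906, 279.24822998046875), 0.07208318263292313)
side -70 9.998521947419249
side 30 10.282109491656854
side 120 10.509658813978831
z5 rect ((554.3121948242188, 79.24856567382812), (347.12939453125, 278.2692565917969), 88.97364807128906)
```

View pics/rect_top.png

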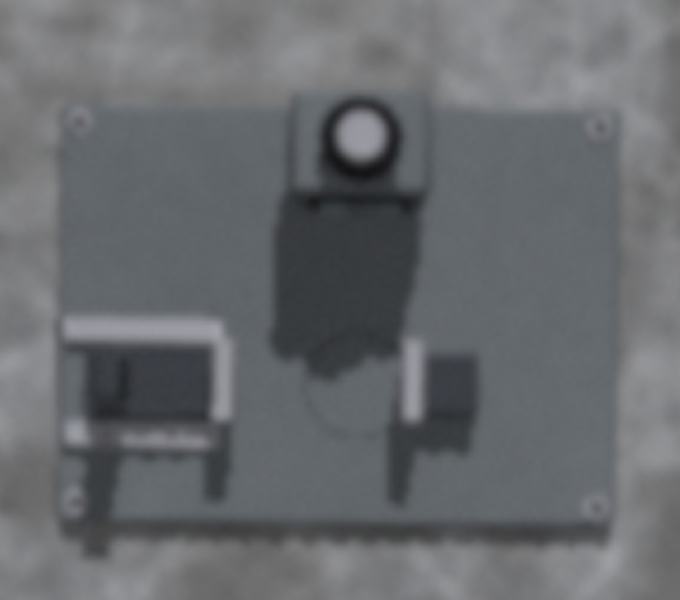

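View pics/rect_side.png

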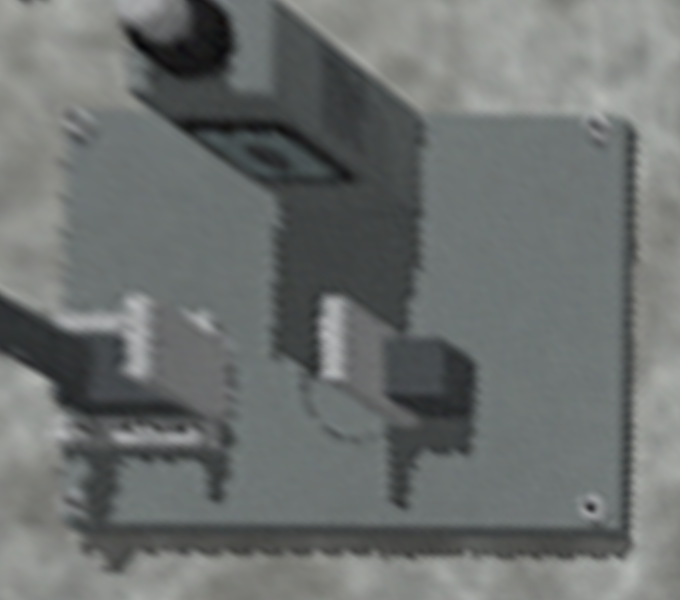

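```bash
cat > go.py <<'E'
from m import *
def go(x,y,z,yd):
    s=ctrl.read_state(); r=R.from_euler("xyz",s["tool_rot"]); e=np.array(s["eef_pos"])
    d=r.inv().apply(np.array([x,y,z])-e)/10; ty=r.as_matrix()[:,1]; cur=np.degrees(np.arctan2(ty[1],ty[0]))
    print("t",s["clock"],"pos",e.round(1),"ydir",cur.round(1),"shift cm",d.round(2),"spin",round((cur-yd+180)%360-180,1),"F",np.round(s["force"],1),"w",round(s["width"],1),"gf",np.round(s["gripper_force"],1),"q",np.round(s["qpos"],2))
if __name__=="__main__":
    import sys; go(*map(float,sys.argv[1:]))
E
python3 - <<'E'
from m import *
for i in range(4):
    im,d=ctrl.get_image("top"); P=cloud("top",d); c,c2,r,a,z=housing("top",im,d,P,(462.7,361),90); print(c,c2,r,a)
# slot angle by fine image
f,cx,cy,T=K("top"); X,Y=np.mgrid[490:436:-0.25,390:335:-0.25]; q=np.stack([X,Y,0*X+90,0*X+1],-1)@np.linalg.inv(T).T
r=cv2.remap(im,(q[...,0]/q[...,2]*f+cx).astype('f4'),(q[...,1]/q[...,2]*f+cy).astype('f4'),cv2.INTER_CUBIC); cv2.imwrite("pics/slot.png",cv2.resize(r[...,::-1],(500,500)))
E
python3 go.py 462.7 361.2 160 68
```

```text
[462.74933329 361.050657  ] [463.24695227 361.98417051] 22.011131286621094 133.45773640223067
[462.74763177 361.01701967] [463.28973975 361.58105644] 22.17096710205078 131.3034839391429
[462.75111728 360.98339746] [463.33694938 361.66629849] 22.44312286376953 131.51699240256073
[462.74933329 361.050657  ] [463.38817994 361.57262677] 22.30691909790039 131.50493312576427
t 1.0 pos [148.  632.9 256.3] ydir 76.8 shift cm [-36.83 -19.29   9.63] spin 8.8 F [-0.6  0.5 -0.8] w 85.5 gf 0.0 q [-1.41  0.63  0.04  1.52 -0.03  1.   -0.02]
```

View pics/slot.png

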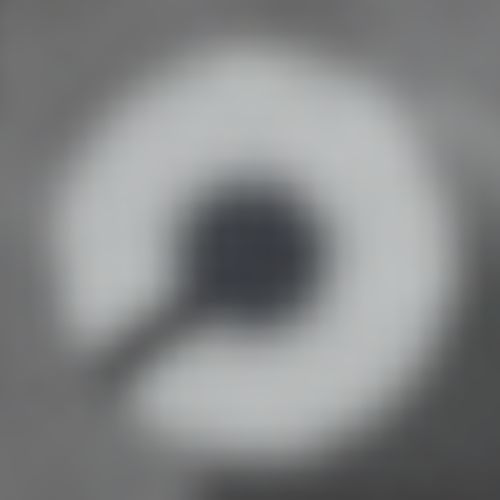

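Request:
{"method": "play_rows", "body": {
  "targets": [
    [0, -9.2, -4.8, 0, 2],
    [0, -18.4, -9.6, 2, 4],
    [0, -27.6, -14.4, 4, 6],
    [0, -32, -17, 6, 8.8],
    [0, -36.8, -19.3, 9, 8.8],
    [0, -36.8, -19.3, 9.6, 8.8],
    [0, -36.8, -19.3, 9.6, 8.8],
    [0, -36.8, -19.3, 9.6, 8.8],
    [0, -36.8, -19.3, 9.6, 8.8],
    [0, -36.8, -19.3, 9.6, 8.8]
  ]
}}

```text
clock: 2.0
eef_pos: [466.4, 355.6, 159.0]
tool_rot: [-3.138, 0.002, 2.75]
force: [-0.0, 0.2, 0.2]
width: 85.2
gripper_force: 0.0
```

```bash
python3 go.py 462.9 361.6 72 68
```

```text
t 2.0 pos [466.4 355.6 159. ] ydir 67.5 shift cm [0.57 0.45 8.7 ] spin -0.5 F [-0.   0.2  0.2] w 85.2 gf 0.0 q [-0.74  0.66  0.06  1.79 -0.05  0.69  0.52]
```

Request:
{"method": "play_rows", "body": {
  "targets": [
    [0, 0, 0, 0, 0],
    [0, 0, 0, 0, 0],
    [0, 0, 0, 0, 0]
  ]
}}

```text
clock: 2.3
eef_pos: [461.3, 362.9, 160.7]
tool_rot: [3.14, -0.001, 2.761]
force: [-0.5, -0.4, -0.3]
width: 85.1
gripper_force: 0.0
```

```bash
python3 go.py 462.9 361.6 72 68
```

```text
t 2.3 pos [461.3 362.9 160.7] ydir 68.2 shift cm [-0.21 -0.07  8.87] spin 0.2 F [-0.5 -0.4 -0.3] w 85.1 gf 0.0 q [-0.75  0.66  0.05  1.79 -0.05  0.69  0.52]
```

Request:
{"method": "play_rows", "body": {
  "targets": [
    [0, 0, 0, 0, 0],
    [0, 0, 0, 2, 0],
    [0, 0, 0, 4, 0],
    [0, 0, 0, 5.5, 0],
    [0, 0, 0, 7, 0],
    [0, 0, 0, 8, 0],
    [0, 0, 0, 8.8, 0],
    [0, 0, 0, 8.8, 0],
    [0, 0, 0, 8.8, 0],
    [0, 0, 0, 8.8, 0]
  ]
}}

```text
clock: 3.3
eef_pos: [462.8, 361.5, 72.9]
tool_rot: [3.141, 0.001, 2.758]
force: [0.4, -0.4, 0.8]
width: 85.6
gripper_force: 0.0
```

```bash
python3 go.py 462.9 361.6 72 68; python3 -c "
from h import *
im,d,P=shot('side','s1'); cv2.imwrite('pics/s1c.png',cv2.resize(im[140:270,180:300,::-1],None,fx=4.5,fy=4.5,interpolation=2))"
```

```text
t 3.3 pos [462.8 361.5  72.9] ydir 68.0 shift cm [-0.    0.02  0.09] spin 0.0 F [ 0.4 -0.4  0.8] w 85.6 gf 0.0 q [-0.73  0.79  0.04  1.83 -0.05  0.52  0.53]
```

View pics/s1c.png

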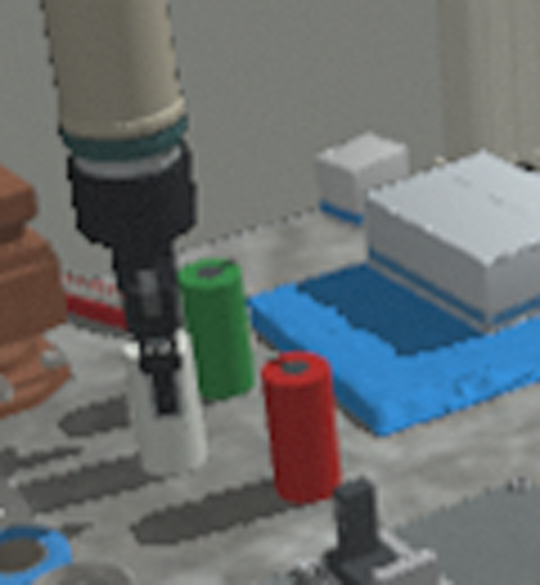

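The gripper straddles the bare housing (housing at about px (170,400) in the crop), with red and green look-alikes clear of the fingers. I close and lift.

Request:
{"method": "play_rows", "body": {
  "targets": [
    [0.2, 0, 0, 0, 0],
    [0.4, 0, 0, 0, 0],
    [1, 0, 0, 0, 0],
    [1, 0, 0, 0, 0],
    [1, 0, 0, 0, 0],
    [1, 0, 0, 0, 0],
    [1, 0, 0, 0, 0],
    [1, 0, 0, 0, 0],
    [1, 0, 0, 0, 0],
    [1, 0, 0, 0, 0]
  ]
}}

```text
clock: 4.35
eef_pos: [462.6, 361.3, 72.7]
tool_rot: [3.141, 0.0, 2.758]
force: [-0.6, 0.7, 4.7]
width: 42.6
gripper_force: 60.5
```

Request:
{"method": "play_rows", "body": {
  "targets": [
    [1, 0, 0, -1, 0],
    [1, 0, 0, -3, 0],
    [1, 0, 0, -5, 0],
    [1, 0, 0, -7, 0],
    [1, 0, 0, -9, 0],
    [1, 0, 0, -11, 0],
    [1, 0, 0, -12, 0],
    [1, 0, 0, -12, 0],
    [1, 0, 0, -12, 0]
  ]
}}

```text
clock: 5.25
eef_pos: [461.9, 360.8, 191.7]
tool_rot: [-3.141, -0.001, 2.758]
force: [-0.3, 0.1, -2.0]
width: 42.8
gripper_force: 61.1
```

```bash
python3 go.py 488 42 195 -62
```

```text
t 5.25 pos [461.9 360.8 191.7] ydir 68.0 shift cm [-14.34 -28.59  -0.31] spin 130.0 F [-0.3  0.1 -2. ] w 42.8 gf 61.1 q [-0.75  0.62  0.05  1.77 -0.05  0.76  0.52]
```

Request:
{"method": "play_rows", "body": {
  "targets": [
    [1, -1, -2, 0, 4],
    [1, -2.8, -5.6, 0, 12],
    [1, -4.6, -9.1, 0, 20],
    [1, -6.4, -12.8, 0, 28],
    [1, -8.2, -16.4, 0, 36],
    [1, -10, -20, 0, 44],
    [1, -11.7, -23.4, 0, 52],
    [1, -13.2, -26.4, 0, 60],
    [1, -14, -28, 0, 68],
    [1, -14.2, -28.5, 0, 76]
  ]
}}

```text
clock: 6.25
eef_pos: [486.9, 40.5, 191.5]
tool_rot: [-3.14, 0.002, 1.421]
force: [0.0, 0.3, -1.9]
width: 42.6
gripper_force: 61.3
```

Request:
{"method": "play_rows", "body": {
  "targets": [
    [1, 0, 0, 0, 8],
    [1, 0, 0, 0, 16],
    [1, 0, 0, 0, 24],
    [1, 0, 0, 0, 32],
    [1, 0, 0, 0, 40],
    [1, 0, 0, 0, 48],
    [1, 0, 0, 0, 52],
    [1, 0, 0, 0, 54],
    [1, 0, 0, 0, 54],
    [1, 0, 0, 0, 54]
  ]
}}

```text
clock: 7.25
eef_pos: [487.2, 43.7, 191.9]
tool_rot: [-3.141, 0.001, 0.491]
force: [-0.5, 0.8, -1.6]
width: 42.9
gripper_force: 61.3
```

Request:
{"method": "play_rows", "body": {
  "targets": [
    [1, 0, 0, 0, 0],
    [1, 0, 0, 0, 0],
    [1, 0, 0, 0, 0],
    [1, 0, 0, 0, 0],
    [1, 0, 0, 0, 0]
  ]
}}

```text
clock: 7.75
eef_pos: [487.5, 43.7, 192.3]
tool_rot: [-3.142, -0.0, 0.489]
force: [0.6, -0.3, -2.2]
width: 42.7
gripper_force: 61.3
```

```bash
python3 go.py 488 43.5 90 -62
```

```text
t 7.75 pos [487.5  43.7 192.3] ydir -62.0 shift cm [ 0.03  0.04 10.23] spin 0.0 F [ 0.6 -0.3 -2.2] w 42.7 gf 61.3 q [-0.6   0.59  0.69  2.04 -0.57  0.71 -0.64]
```

Request:
{"method": "play_rows", "body": {
  "targets": [
    [1, 0.14, -0.15, 1, 0],
    [1, 0.14, -0.15, 3, 0],
    [1, 0.14, -0.15, 5, 0],
    [1, 0.14, -0.15, 7, 0],
    [1, 0.14, -0.15, 8.5, 0],
    [1, 0.14, -0.15, 9.5, 0],
    [1, 0.14, -0.15, 10.2, 0],
    [1, 0.14, -0.15, 10.6, 0],
    [1, 0.14, -0.15, 10.6, 0],
    [1, 0.14, -0.15, 10.6, 0]
  ]
}}

```text
clock: 8.75
eef_pos: [488.3, 45.7, 86.6]
tool_rot: [3.141, -0.001, 0.489]
force: [-0.3, 0.6, -2.0]
width: 42.7
gripper_force: 61.2
```

Request:
{"method": "play_rows", "body": {
  "targets": [
    [1, 0, 0, 0.1, 0],
    [1, 0, 0, 0.1, 0],
    [1, 0, 0, 0.2, 0],
    [1, 0, 0, 0.2, 0],
    [1, 0, 0, 0.25, 0],
    [1, 0, 0, 0.25, 0]
  ]
}}

```text
clock: 9.35
eef_pos: [488.0, 45.7, 83.8]
tool_rot: [-3.142, 0.0, 0.489]
force: [-0.8, 0.9, -2.2]
width: 42.9
gripper_force: 61.3
```

Request:
{"method": "play_rows", "body": {
  "targets": [
    [1, 0, 0, 0.07, 0],
    [1, 0, 0, 0.07, 0],
    [1, 0, 0, 0.12, 0],
    [1, 0, 0, 0.12, 0],
    [1, 0, 0, 0.12, 0]
  ]
}}

```text
clock: 9.85
eef_pos: [488.1, 45.7, 82.8]
tool_rot: [-3.142, -0.0, 0.489]
force: [-0.9, -0.1, 1.6]
width: 42.4
gripper_force: 61.5
```

```bash
python3 go.py 488 43.5 90 -62; python3 -c "
from h import *
im,d,P=shot('side','s2'); im2,_,_=shot('top','t2')
a=cv2.resize(im[170:340,230:360,::-1],(398,520),interpolation=2);b=cv2.resize(im2[210:320,260:390,::-1],(400,338),interpolation=2)
b=cv2.copyMakeBorder(b,0,520-338,0,0,0);cv2.imwrite('pics/s2c.png',np.hstack([a,b]))"
```

```text
t 9.85 pos [488.1  45.7  82.8] ydir -62.0 shift cm [-0.11  0.19 -0.72] spin 0.0 F [-0.9 -0.1  1.6] w 42.4 gf 61.5 q [-0.46  0.75  0.47  2.1  -0.77  0.46 -0.47]
```

View pics/s2c.png

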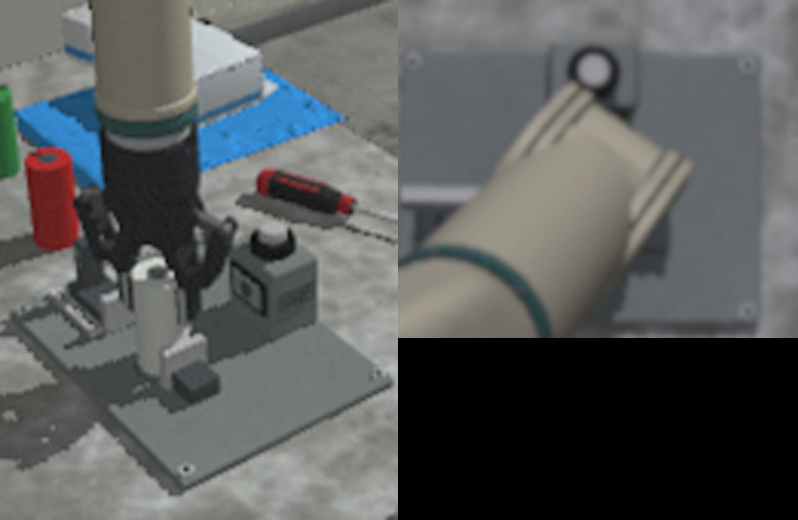

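Request:
{"method": "play_rows", "body": {
  "targets": [
    [0.6, 0, 0, 0, 0],
    [0.3, 0, 0, 0, 0],
    [0, 0, 0, 0, 0],
    [0, 0, 0, 0, 0],
    [0, 0, 0, 0, 0],
    [0, 0, 0, -1, 0],
    [0, 0, 0, -3, 0],
    [0, 0, 0, -6, 0],
    [0, 0, 0, -9, 0],
    [0, 0, 0, -12, 0]
  ]
}}

```text
clock: 10.95
eef_pos: [487.7, 45.5, 204.3]
tool_rot: [3.141, 0.0, 0.489]
force: [0.0, 0.8, -0.8]
width: 85.5
gripper_force: 0.0
```

Request:
{"method": "play_rows", "body": {
  "targets": [
    [0, 0, 0, 0, 0],
    [0, 1, -2, 0, 0],
    [0, 3, -6, 0, 0],
    [0, 5, -9.5, 0, 0],
    [0, 7, -13, 0, 0],
    [0, 8.9, -16.8, 0, 0],
    [0, 8.9, -16.8, 0, 0],
    [0, 8.9, -16.8, 0, 0]
  ]
}}

```text
clock: 11.75
eef_pos: [486.9, 236.7, 202.1]
tool_rot: [3.141, 0.001, 0.492]
force: [-0.2, -0.8, 0.3]
width: 85.4
gripper_force: 0.0
```

```bash
cat > look.py <<'E'
from m import *; import sys
n=sys.argv[1]
im,d,P=shot("top",n)
for i in range(3): print(housing("top",im,d,P,(488,44),100)); im,d=ctrl.get_image("top"); P=cloud("top",d)
f,cx,cy,T=K("top"); X,Y=np.mgrid[520:456:-0.25,76:12:-0.25]; q=np.stack([X,Y,0*X+100,0*X+1],-1)@np.linalg.inv(T).T
r=cv2.remap(im,(q[...,0]/q[...,2]*f+cx).astype('f4'),(q[...,1]/q[...,2]*f+cy).astype('f4'),cv2.INTER_CUBIC)[...,::-1]
t=im[200:330,250:400,::-1]
cv2.imwrite(f"pics/{n}c.png",np.hstack([cv2.resize(r,(384,384)),cv2.resize(t,(416,384),interpolation=2)]))
E
python3 look.py t3; python3 go.py 488 200 100 -90
```

```text
(array([489.32528682,  46.32854099]), array([489.11239084,  45.56024781]), 21.848569869995117, np.float64(-2.4833746967459915), np.float64(99.67272294063491))
(array([489.32356921,  46.32854099]), array([489.0004224 ,  45.60655705]), 21.741741180419922, np.float64(-3.3576158232128757), np.float64(99.48957966891317))
(array([489.32528682,  46.32854099]), array([489.12212697,  45.74204581]), 21.65532875061035, np.float64(-4.320928435405615), np.float64(99.44401501063305))
t 11.95 pos [487.8 234.2 202.8] ydir -62.1 shift cm [-1.57  3.03 10.28] spin 27.9 F [-0.2  0.2 -0.8] w 85.6 gf 0.0 q [-0.96  0.65  0.73  1.89 -0.58  0.82 -1.  ]
```

View pics/t3c.png

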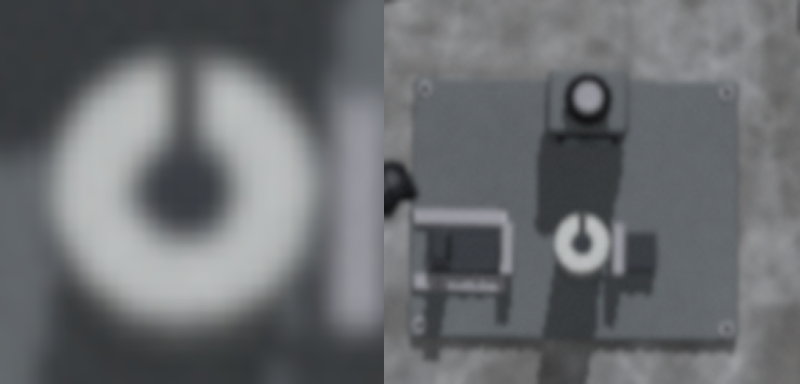

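```bash
python3 - <<'E'
import cv2,numpy as np
r=cv2.imread("pics/t3c.png")[:,:384].max(2).astype(float)  # 6 px/mm
for a,b in ((75,100),(100,125),(165,185),(185,205),(205,225)):
    s=r[a:b,110:260].mean(0); w=np.clip(150-s,0,None); print(a,b,(w*np.arange(110,260)).sum()/w.sum())
m=(r>130).astype('uint8'); c,_=cv2.findContours(m,0,2); c=max(c,key=cv2.contourArea); h=cv2.convexHull(c); print(cv2.fitEllipse(h))
E
```

```text
75 100 185.80616429410995
100 125 184.98192549916686
165 185 184.08750865850843
185 205 183.3812518673439
205 225 184.3100970566724
((184.30413818359375, 189.16200256347656), (260.2777404785156, 268.3526611328125), 90.04693603515625)
```

Request:
{"method": "play_rows", "body": {
  "targets": [
    [1, -0.2, 0.5, 0, -7],
    [1, -0.5, 1, 0, -15],
    [1, -0.8, 1.6, 0, -23],
    [1, -1, 2.2, 0, -31],
    [1, -1, 2.2, 0, -39],
    [1, -1, 2.2, 0, -47],
    [1, -1, 2.2, 0, -55],
    [1, -1, 2.2, 0, -61.2],
    [1, -1, 2.2, 0, -61.2],
    [1, -1, 2.2, 0, -61.2]
  ]
}}

```text
clock: 12.95
eef_pos: [489.3, 210.7, 202.8]
tool_rot: [3.142, -0.0, 1.553]
force: [-0.9, 1.1, -0.1]
width: 0.2
gripper_force: 0.0
```

Request:
{"method": "play_rows", "body": {
  "targets": [
    [1, 0, 0, 1, 0],
    [1, 0, 0, 3, 0],
    [1, 0, 0, 6, 0],
    [1, 0, 0, 8.5, 0],
    [1, 0, 0, 11, 0],
    [1, 0, 0, 12.5, 0],
    [1, 0, 0, 13.2, 0],
    [1, 0, 0, 13.2, 0],
    [1, 0, 0, 13.2, 0],
    [1, 0, 0, 13.2, 0]
  ]
}}

```text
clock: 13.95
eef_pos: [489.7, 212.0, 71.4]
tool_rot: [3.14, -0.001, 1.557]
force: [-0.8, 0.2, -0.4]
width: 0.4
gripper_force: 0.0
```

```bash
python3 go.py 489.7 182 70 -0.8
```

```text
t 13.95 pos [489.7 212.   71.4] ydir -0.8 shift cm [-2.99  0.04  0.13] spin 0.0 F [-0.8  0.2 -0.4] w 0.4 gf 0.0 q [-0.64  0.77  0.27  1.99 -0.45  0.44 -0.04]
```

Request:
{"method": "play_rows", "body": {
  "targets": [
    [1, -1, 0, 0, 0],
    [1, -2, 0, 0, 0],
    [1, -2.5, 0, 0, 0],
    [1, -2.7, 0, 0, 0],
    [1, -2.9, 0, 0, 0],
    [1, -3.1, 0, 0, 0],
    [1, -3.3, 0, 0, 0],
    [1, -3.5, 0, 0, 0],
    [1, -3.7, 0, 0, 0],
    [1, -3.9, 0, 0, 0]
  ]
}}

```text
clock: 14.95
eef_pos: [488.6, 173.1, 70.6]
tool_rot: [3.142, -0.0, 1.558]
force: [0.4, 1.3, -0.7]
width: -0.1
gripper_force: 1.0
```

Request:
{"method": "play_rows", "body": {
  "targets": [
    [1, -0.2, 0, 0, 0],
    [1, -0.4, 0, 0, 0],
    [1, -0.6, 0, 0, 0],
    [1, -0.8, 0, 0, 0],
    [1, -1.0, 0, 0, 0],
    [1, -1.2, 0, 0, 0],
    [1, -1.4, 0, 0, 0],
    [1, -1.6, 0, 0, 0],
    [1, -1.8, 0, 0, 0],
    [1, -2.0, 0, 0, 0]
  ]
}}

```text
clock: 15.95
eef_pos: [488.4, 152.6, 70.6]
tool_rot: [3.141, -0.0, 1.557]
force: [1.4, 2.7, -0.6]
width: -0.1
gripper_force: 1.0
```

```bash
python3 - <<'E'
from m import *
im,d,P=shot("top","t4")
k=(np.hypot(P[...,0]-489,P[...,1]-145)<30)&(P[...,2]>64)&(P[...,2]<80)&(d>0); print("thumb",np.median(P[k],0) if k.any() else None)
k=(np.abs(P[...,0]-489)<18)&(np.abs(P[...,1]-85)<30)&(P[...,2]>38)&(P[...,2]<55)&(d>0); print("jaw",np.percentile(P[k],[5,50,95],axis=0) if k.any() else None)
print(ctrl.read_state()["force"])
cv2.imwrite("pics/t4c.png",cv2.resize(im[200:330,250:400,::-1],(600,520),interpolation=2))
E
```

```text
thumb None
jaw [[471.83657982  74.99815179  40.72575132]
 [489.3368602   79.55429085  45.9255758 ]
 [505.38499825  84.17761608  50.92820901]]
[ 0.21522261  1.07620658 -1.49717738]
```

Request:
{"method": "play_rows", "body": {
  "targets": [
    [1, -0.1, 0, 0, 0],
    [1, -0.2, 0, 0, 0],
    [1, -0.3, 0, 0, 0],
    [1, -0.4, 0, 0, 0],
    [1, -0.5, 0, 0, 0],
    [1, -0.55, 0, 0, 0],
    [1, -0.6, 0, 0, 0],
    [1, -0.65, 0, 0, 0],
    [1, -0.7, 0, 0, 0],
    [1, -0.75, 0, 0, 0]
  ]
}}

```text
clock: 17.0
eef_pos: [488.3, 145.3, 70.6]
tool_rot: [3.141, -0.0, 1.557]
force: [1.1, 3.5, -0.7]
width: 0.0
gripper_force: 1.8
```

Request:
{"method": "play_rows", "body": {
  "targets": [
    [1, -0.03, 0, 0, 0],
    [1, -0.06, 0, 0, 0],
    [1, -0.09, 0, 0, 0],
    [1, -0.12, 0, 0, 0],
    [1, -0.15, 0, 0, 0],
    [1, -0.18, 0, 0, 0],
    [1, -0.2, 0, 0, 0],
    [1, -0.2, 0, 0, 0]
  ]
}}

```text
clock: 17.8
eef_pos: [488.2, 143.2, 70.6]
tool_rot: [-3.142, 0.0, 1.557]
force: [0.4, 2.4, -2.1]
width: 0.0
gripper_force: 1.6
```

Request:
{"method": "play_rows", "body": {
  "targets": [
    [1, -0.03, 0, 0, 0],
    [1, -0.06, 0, 0, 0],
    [1, -0.09, 0, 0, 0],
    [1, -0.12, 0, 0, 0],
    [1, -0.15, 0, 0, 0],
    [1, -0.15, 0, 0, 0]
  ]
}}

```text
clock: 18.4
eef_pos: [488.2, 141.7, 70.6]
tool_rot: [3.142, -0.0, 1.557]
force: [1.0, 2.8, -1.5]
width: 0.2
gripper_force: 1.7
```

```bash
python3 look.py t5; python3 go.py 488 141 70 -0.8
```

```text
(array([489.3302742 ,  41.89341684]), array([489.13263215,  42.19216045]), 21.69499969482422, np.float64(-4.733269284831163), np.float64(99.30878846839232))
(array([489.3302742 ,  41.89341684]), array([489.08454326,  42.06020159]), 21.74645233154297, np.float64(-4.546951060480588), np.float64(99.55445474160615))
(array([489.3302742 ,  41.89341684]), array([489.09152453,  42.2523569 ]), 21.69499969482422, np.float64(-5.501137773702622), np.float64(99.30586653659725))
t 18.6 pos [488.2 141.7  70.6] ydir -0.8 shift cm [-0.07 -0.02  0.06] spin 0.0 F [ 0.7  3.6 -0.3] w 0.2 gf 1.6 q [-0.49  0.75  0.24  2.06 -0.44  0.39  0.07]
```

View pics/t5c.png

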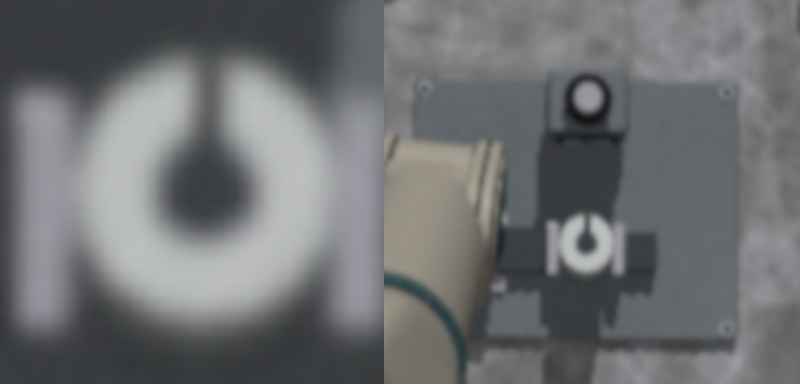

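Request:
{"method": "play_rows", "body": {
  "targets": [
    [1, -0.02, 0, 0, 0],
    [1, -0.04, 0, 0, 0],
    [1, -0.06, 0, 0, 0],
    [1, -0.08, 0, 0, 0],
    [1, -0.08, 0, 0, 0]
  ]
}}

```text
clock: 19.1
eef_pos: [488.2, 141.6, 70.6]
tool_rot: [3.141, -0.001, 1.558]
force: [1.0, 5.1, -1.3]
width: -0.0
gripper_force: 2.7
```

Request:
{"method": "play_rows", "body": {
  "targets": [
    [1, -0.02, 0, 0, 0],
    [1, -0.04, 0, 0, 0],
    [1, -0.04, 0, 0, 0]
  ]
}}

```text
clock: 19.4
eef_pos: [488.2, 141.6, 70.6]
tool_rot: [3.142, -0.001, 1.558]
force: [1.8, 6.1, -1.6]
width: -0.0
gripper_force: 3.0
```

Request:
{"method": "play_rows", "body": {
  "targets": [
    [1, -0.02, 0, 0, 0],
    [1, -0.04, 0, 0, 0],
    [1, -0.05, 0, 0, 0],
    [1, -0.05, 0, 0, 0]
  ]
}}

```text
clock: 19.8
eef_pos: [488.2, 141.5, 70.6]
tool_rot: [3.141, -0.002, 1.559]
force: [1.2, 6.4, -1.8]
width: -0.5
gripper_force: 3.5
```

```bash
python3 look.py t6; python3 - <<'E'
import cv2,numpy as np
r=cv2.imread("pics/t6c.png")[:,:384].max(2).astype(float)
for a,b in ((75,100),(100,125),(165,185),(185,205),(205,225)):
    s=r[a:b,140:270].mean(0); w=np.clip(150-s,0,None); print(a,b,(w*np.arange(140,270)).sum()/w.sum())
E
```

```text
(array([489.3302742 ,  41.89119241]), array([489.27647134,  41.95750479]), 21.693233489990234, np.float64(-6.150005535996833), np.float64(99.87936398428644))
(array([489.33199178,  41.89119241]), array([489.29125701,  42.03252284]), 21.74645233154297, np.float64(-6.233137113038638), np.float64(99.33348712558632))
(array([489.3302742 ,  41.89119241]), array([489.00281004,  41.84969637]), 21.74645233154297, np.float64(-4.059600950594999), np.float64(99.84196069001041))
75 100 208.81767420843687
100 125 208.79877904018994
165 185 205.80982004179782
185 205 206.77095048377916
205 225 206.71195026479393
```

Request:
{"method": "play_rows", "body": {
  "targets": [
    [1, 0.3, 0, 0, 0],
    [1, 1, 0, 0, 0],
    [1, 2, 0, 0, 0],
    [1, 2.5, 0, -1, 0],
    [1, 2.5, 0, -3, 0],
    [1, 2.5, 0, -6, 0],
    [1, 2.5, 0, -9, 0],
    [1, 2.5, 0, -11, 0],
    [1, 2.5, 0, -11, 0],
    [1, 2.5, 0, -11, 0]
  ]
}}

```text
clock: 21.0
eef_pos: [488.3, 165.4, 181.1]
tool_rot: [3.141, -0.0, 1.558]
force: [-1.0, -0.7, -0.7]
width: -0.1
gripper_force: 0.0
```

```bash
python3 - <<'E'
from m import *
im,d,P=shot("top","t7")
f,cx,cy,T=K("top")
k=(np.hypot(P[...,0]-600,P[...,1]-41)<25)&(P[...,2]>92)&(P[...,2]<115)&(d>0)
b=k&(im.min(-1)>140); v,u=np.nonzero(b); W=proj_plane("top",np.c_[u,v],103); print(b.sum(),np.median(P[b],0),W.mean(0),np.ptp(W,axis=0))
print(housing("top",im,d,P,(488,42),100))
E
python3 go.py 600 40.5 150 -0.8
```

```text
39 [600.14632435  40.79328646 101.572338  ] [599.64003909  40.52266855 103.        ] [13.59233437 13.44576096  0.        ]
(array([489.3302742 ,  41.89341684]), array([489.11721654,  42.10908096]), 21.74645233154297, np.float64(-5.538059731113982), np.float64(99.20775153949285))
t 21.05 pos [487.9 165.2 180.4] ydir -0.7 shift cm [-12.33  11.38   3.03] spin 0.1 F [ 0.5 -0.6  0.1] w 0.1 gf 0.0 q [-0.64  0.58  0.39  1.98 -0.35  0.66 -0.05]
```

Request:
{"method": "play_rows", "body": {
  "targets": [
    [1, -1, 1, 0, 0],
    [1, -3, 3, 0, 0],
    [1, -6, 6, 0, 0],
    [1, -9, 8.5, 0, 0],
    [1, -11.5, 10.5, 0, 0],
    [1, -12.3, 11.4, 1, 0],
    [1, -12.3, 11.4, 3, 0],
    [1, -12.3, 11.4, 3, 0],
    [1, -12.3, 11.4, 3, 0],
    [1, -12.3, 11.4, 3, 0]
  ]
}}

```text
clock: 22.05
eef_pos: [600.8, 41.2, 150.8]
tool_rot: [-3.142, -0.0, 1.558]
force: [0.6, -0.8, -0.6]
width: -0.0
gripper_force: 0.0
```

Request:
{"method": "play_rows", "body": {
  "targets": [
    [1, 0, 0, 0.5, 0],
    [1, 0, 0, 1, 0],
    [1, 0, 0, 1.3, 0],
    [1, 0, 0, 1.5, 0],
    [1, 0, 0, 1.6, 0],
    [1, 0, 0, 1.7, 0],
    [1, 0, 0, 1.8, 0],
    [1, 0, 0, 1.8, 0]
  ]
}}

```text
clock: 22.85
eef_pos: [600.8, 40.5, 132.5]
tool_rot: [-3.142, -0.0, 1.557]
force: [-0.1, 0.1, -0.9]
width: 0.2
gripper_force: 0.0
```

Request:
{"method": "play_rows", "body": {
  "targets": [
    [1, 0, 0, 0.1, 0],
    [1, 0, 0, 0.2, 0],
    [1, 0, 0, 0.3, 0],
    [1, 0, 0, 0.4, 0],
    [1, 0, 0, 0.5, 0],
    [1, 0, 0, 0.5, 0]
  ]
}}

```text
clock: 23.45
eef_pos: [600.7, 40.5, 127.4]
tool_rot: [-3.141, 0.0, 1.557]
force: [-0.0, -0.0, 0.1]
width: 0.2
gripper_force: 0.0
```

Request:
{"method": "play_rows", "body": {
  "targets": [
    [1, 0, 0, 0.1, 0],
    [1, 0, 0, 0.2, 0],
    [1, 0, 0, 0.3, 0],
    [1, 0, 0, 0.3, 0]
  ]
}}

```text
clock: 23.85
eef_pos: [600.9, 40.5, 124.7]
tool_rot: [3.142, -0.0, 1.557]
force: [-0.3, -0.1, 3.3]
width: -0.1
gripper_force: 1.4
```

Request:
{"method": "play_rows", "body": {
  "targets": [
    [1, 0, 0, 0.1, 0],
    [1, 0, 0, 0.2, 0],
    [1, 0, 0, 0.3, 0],
    [1, 0, 0, 0.4, 0],
    [1, 0, 0, 0.45, 0],
    [1, 0, 0, 0.45, 0]
  ]
}}

```text
clock: 24.45
eef_pos: [600.9, 40.5, 121.1]
tool_rot: [3.141, -0.0, 1.557]
force: [-2.4, 0.8, 11.0]
width: 0.3
gripper_force: 5.4
```

Request:
{"method": "play_rows", "body": {
  "targets": [
    [1, 0, 0, 0.05, 0],
    [1, 0, 0, 0.1, 0],
    [1, 0, 0, 0.12, 0],
    [1, 0, 0, 0.12, 0]
  ]
}}

```text
clock: 24.85
eef_pos: [601.0, 40.5, 120.9]
tool_rot: [3.141, -0.001, 1.557]
force: [-5.0, 1.1, 18.8]
width: 0.1
gripper_force: 9.2
```

Request:
{"method": "play_rows", "body": {
  "targets": [
    [1, 0, 0, 0, 0],
    [1, 0, 0, -0.5, 0],
    [1, 0, 0, -2, 0],
    [1, 0, 0, -5, 0],
    [1, 0, 0, -8, 0],
    [1, 0, 0, -10, 0],
    [1, 3, 0, -10, 0],
    [1, 8, 0, -10, 0],
    [1, 13, -2, -10, 0],
    [1, 16, -5, -10, 0]
  ]
}}

```text
clock: 25.85
eef_pos: [553.6, 204.9, 219.0]
tool_rot: [3.139, -0.002, 1.559]
force: [-0.2, 1.0, 0.1]
width: -0.4
gripper_force: 0.0
```

Request:
{"method": "play_rows", "body": {
  "targets": [
    [1, 0, 0, 0, 0],
    [1, 0, 0, 0, 0],
    [1, 0, 0, 0, 0]
  ]
}}

```text
clock: 26.15
eef_pos: [553.9, 199.7, 219.3]
tool_rot: [3.14, 0.001, 1.556]
force: [0.9, -0.5, 0.1]
width: -0.1
gripper_force: 0.0
```

```bash
python3 look.py t8; python3 - <<'E'
from h import *
r=cv2.imread("pics/t8c.png")[:,:384].max(2).astype(float)
for a,b in ((75,100),(100,125),(165,185),(185,205),(205,225)):
    s=r[a:b,140:270].mean(0); w=np.clip(150-s,0,None); print(a,b,(w*np.arange(140,270)).sum()/w.sum())
im,d,P=shot('side','s8'); a=cv2.resize(im[210:340,225:365,::-1],(420,384),interpolation=2)
cv2.imwrite("pics/fin.png",np.hstack([cv2.imread("pics/t8c.png")[:,:384],a]))
E
```

```text
(array([489.3302742 ,  41.89341684]), array([489.03159118,  42.13536997]), 21.69499969482422, np.float64(-5.573356535408489), np.float64(99.46836794636192))
(array([489.3302742 ,  41.89341684]), array([488.97162994,  41.97207914]), 21.74645233154297, np.float64(-4.824775581704797), np.float64(99.83103293632723))
(array([489.3302742 ,  41.89341684]), array([489.03352478,  42.08817912]), 21.69499969482422, np.float64(-5.342830278769613), np.float64(99.80427967204764))
75 100 209.17606123869172
100 125 208.76894035532996
165 185 205.80472870614926
185 205 205.77345560891072
205 225 204.96816907879625
```

View pics/fin.png

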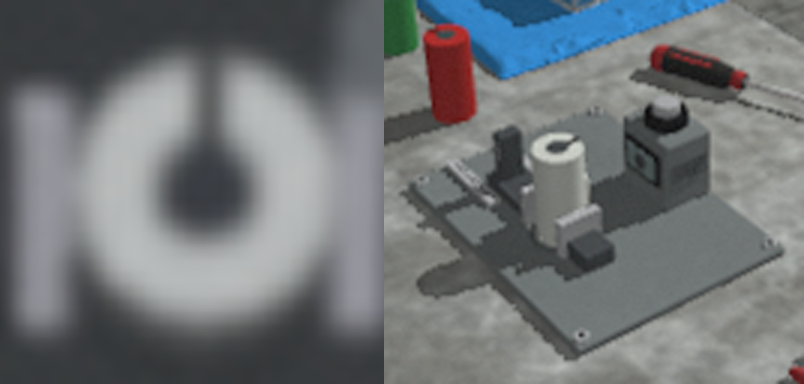

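The housing stands upright between both jaws, with its top centred at about px (207,190) and the slot pointing straight at the reader within 1–2°. The trigger has been released.

```bash
python3 -c "
from cell import ctrl
print(ctrl.finish_job())"
```

```text
the job is handed in; nothing more can be done
None
```

The job is handed in: the housing stands upright on the ring, nipped between both jaws and facing the reader to within about 2°. The trigger was pressed last, and the arm was clear at about 26 s of the 54 s allowed.

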